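Snap the food box lid shut all round

ROBOT

A 6-joint arm with a two-finger parallel gripper is mounted at the origin on a cart in front of the work surface, level with it; the furniture and walls round the work are solid. World frame = base frame: x ahead of the robot, y to its left, z up, the work surface at z = 0. Lengths are in m, angles in rad, forces in N, time in s.
With the tool pointing down it reaches from about 0.3 to 0.75 m from the base axis. Payload 8.5 kg.
Tool frame: the origin (TCP) lies at the very end of the fingers, on their centre line; the grasp point (between the pads) lies 19 mm behind it; z points along the fingers, y is the line along which they close (so a half turn about z gives the same grasp; the last joint's range is limited). The gripper opens to 85 mm and grips with 20 to 120 N. Pads are 22 mm wide; open, the fingers measure 114 mm over their backs; the gripper's body (76 mm by 85 mm) begins 54 mm behind the grasp point. The pads swing forward as they close: fully open they stand 13 mm farther back than shut.
Start: joints at [-1.325, 0.381, 1.297, -0, 1.464, -0.215], TCP at [0.245, -0.493, 0.231] pointing down, gripper open.
Joint ranges: [-3.11, 3.11], [-0.89, 2.33], [0.22, 2.48], [-1.42, 4.56], [0.17, 2.85], [-2.88, 2.88]. Speed limits (rad/s): [2.39, 2.39, 3.14, 3.14, 3.14, 3.14].

INTERFACE

Orientations are given as a rotation vector (axis times angle).
In Python, from rig import manip gives the robot as it stands. The module is installed in compiled form; this text tells all that it offers.
- The arm moves only by the tool carry_out, never from a script. Its argument "targets" is a list of rows, each a list of 7 numbers: the shift along the tool's x, y, z normalised to -1 to 1, where 1 is 0.2 m, then the turn, a rotation vector about the tool's x, y, z normalised to -1 to 1, where 1 is 180 degrees, then the closure, from -1 (fully open) to 1 (shut). A call has 1 to 10 rows; each row is the pose to reach, as a shift and turn from the pose commanded when the call began, along the tool's axes at that moment, turning the shorter way round; what a row does not reach only later rows make up. A row lasts 1/10 s, in which the tool goes at most 50 mm and 8.59 degrees, less where a joint would pass 70% of its speed; a pose out of reach is approached as far as the arm can. A call with a number of a shift or a turn outside -1 to 1 is refused whole. A call with a gripper value outside its range is refused whole. The fingers move at their own pace and stop on an object; "squeeze" is the grip in N (left out, the last holds). Time passes only in rows, so rows that repeat a pose let the fingers close. It gives the time, the measured TCP pose, the force, the opening and the grip force at its end, in the units of the state.
- manip.observe(): the state, without advancing time (a new reading comes with each control period).
- manip.grab_frame(name): name is "scene" or "top" or "wrist"; returns the picture (420x560x3 uint8, blue, green, red); there is no depth.
- manip.camera_info(name): a dict with "fx", "fy", "cx", "cy" (pixels), "k1" (the pictures are not rectified: a ray, as slopes to the right and down, at radius r is drawn at 1 + k1 r^2 times it, then the intrinsics apply), "R" (3x3) and "t" (3): a world point X has camera coordinates R X + t. Camera axes: x right, y down, z forward; pixel columns grow to the right and rows downward; lengths in m; the calibration is good to about 2 mm. A picture is of the moment at which its call begins: read the wrist's pose just before it. camera_info takes no time and is no camera call; for the wrist camera it gives the pose at the moment of the call.
- manip.hand_in(): hands the job in; it is judged then, once.
The state is a dict: "t": time; "q": joint angles; "qvel": joint speeds; "joint_torque": joint torques, N m; "ee_pos": TCP position; "tcp_rot": TCP orientation; "contact_force": force on the tool from outside, world axes, zero at the start; "wrist_torque": the same for the moment, N m; "finger_gap": opening from 0.0 (shut) to 1.0 (fully open); "grasp_force": force on a finger pad.
Only numpy, scipy, OpenCV 4.12 (cv2) and the standard library are available. Lean on these libraries where they do the work, as an engineer would, in place of code of your own. Each camera call takes 0.05 s, during which the arm holds its last target. There are 200 camera calls.

TASK

The blue lid lies on the glass biscuit box, but the rim section on each of its four sides has popped up. Press the sections down with the fingertips, one after another, until all four have clicked shut and lie flat, then take the hand away. Do not grip or lift the box, and leave the mug, the ramekin and the jar alone.

Things in the scene. Friction and masses are not known exactly. Their poses are not given: they have to be found in the camera images.
- food_box: Glass food box with orange seal and blue clip-shut lid, 136 (its x) x 176 (its y) x 67 mm high, about 0.9 kg, on a fixed black mat whose edge stops it sliding (it can be lifted). Origin: centre of the underside; z up. The lid's centre panel (76 x 116 mm) and four 30 mm corner squares are fixed, tops 65 mm above it. Between corners, each side has a 30 mm deep rim section hinged on the panel, its outer edge popped up. Shut, its top is level, 67 mm above the origin.
- section_near (a joint): Hinge angle (rad) of the blue rim section on the long side at the box's own -x (towards the robot when the box is not turned), 114 mm long. 0 = popped up (outer edge about 8 mm up), 0.26 = pressed down, shut. Over-centre snap: at its ribs it resists with up to 8 N, gives way past 0.16 rad, snaps to 0.26 and stays; let go before 0.16 it springs up again.
- section_near_ribs (a point): Surface of that section at its white thumb ribs, the place to press: in the middle of its length, 21 mm outward from the hinge line (9 mm inside the outer edge). 70 mm above the table when shut, about 75 mm when popped up. It moves with the section.
- section_far (a joint): Hinge angle (rad) of the blue rim section on the long side at the box's own +x (away from the robot), 114 mm long. 0 = popped up (outer edge about 8 mm up), 0.26 = pressed down, shut. Over-centre snap: at its ribs it resists with up to 8 N, gives way past 0.16 rad, snaps to 0.26 and stays; let go before 0.16 it springs up again.
- section_far_ribs (a point): Surface of that section at its white thumb ribs, the place to press: in the middle of its length, 21 mm outward from the hinge line (9 mm inside the outer edge). 70 mm above the table when shut, about 75 mm when popped up. It moves with the section.
- section_left (a joint): Hinge angle (rad) of the blue rim section on the short side at the box's own +y, 74 mm long. 0 = popped up (outer edge about 8 mm up), 0.26 = pressed down, shut. Over-centre snap: at its ribs it resists with up to 8 N, gives way past 0.16 rad, snaps to 0.26 and stays; let go before 0.16 it springs up again.
- section_left_ribs (a point): Surface of that section at its white thumb ribs, the place to press: in the middle of its length, 21 mm outward from the hinge line (9 mm inside the outer edge). 70 mm above the table when shut, about 75 mm when popped up. It moves with the section.
- section_right (a joint): Hinge angle (rad) of the blue rim section on the short side at the box's own -y, 74 mm long. 0 = popped up (outer edge about 8 mm up), 0.26 = pressed down, shut. Over-centre snap: at its ribs it resists with up to 8 N, gives way past 0.16 rad, snaps to 0.26 and stays; let go before 0.16 it springs up again.
- section_right_ribs (a point): Surface of that section at its white thumb ribs, the place to press: in the middle of its length, 21 mm outward from the hinge line (9 mm inside the outer edge). 70 mm above the table when shut, about 75 mm when popped up. It moves with the section.
- mat: Fixed flat black mat under the box, 146 x 186 mm, 3 mm thick, edge 7 mm high; origin: centre of the underside.
- mug: White mug with yellow stripes, 86 x 120 x 101 mm, beside the box (left); origin: centre of the underside. Only a bystander.
- ramekin: Small white ramekin, 92 mm across, 31 mm high, beside the box (right); origin: centre of the underside. Only a bystander.
- red_jar: Small glass jar with a white lid and a red label, 64 mm across, 87 mm high, behind the box; origin: centre of the underside. Only a bystander.

How it is judged:
By the outcome, as a careful person would: the job done as asked, in the order asked, and still so for the second after the job is handed in, with the robot touching nothing.
It also fails if it takes over 38 s, if anything falls off the work surface, if the arm or the gripper's body presses on something with over 40 N, if the wrist force passes 120 N, or if a joint passes its speed limit or range.

## Working session

There is one attempt and no reset: what is moved stays moved. The work goes in short steps, Python scripts to look and compute and a tool call to move; the robot and the scene stay as the last step left them, time stands still between calls to the robot, and variables do not carry over. Pictures are saved under pics/ and viewed, at most 10 in all, crops included, and the job is handed in when it is done.

Besides the shell and the picture viewer there is one more tool, called after "Request:" by a JSON object that holds its "name" and its "arguments", one argument or row to a line. carry_out: Moves the arm, as the interface text tells. Its arguments: {"type":"object","properties":{"targets":{"type":"array"},"squeeze":{"type":"number"}},"required":["targets"]}

```bash
mkdir -p pics
python3 - <<'E'
from rig import manip
import cv2
s=manip.observe();print(s)
for n in("top","scene"):
    cv2.imwrite(f"pics/{n}0.png",manip.grab_frame(n));print(n,manip.camera_info(n))
E
```

```text
{'t': 0.0, 'q': array([-1.32530581e+00,  3.81188897e-01,  1.29825936e+00, -1.13478163e-05,
        1.46362898e+00, -2.15266496e-01]), 'qvel': array([ 9.34147177e-05,  1.42817628e-03,  1.02352172e-03, -5.66046905e-04,
        6.15625261e-04, -3.69296295e-05]), 'joint_torque': array([-2.57332045e-03, -4.48475718e+01, -2.31278998e+01, -2.81071516e-04,
        4.83744036e-03, -6.18146771e-06]), 'ee_pos': array([ 0.24448119, -0.49233861,  0.23071608]), 'tcp_rot': array([-3.05714642e+00, -7.17033206e-01,  5.29339366e-05]), 'contact_force': array([ 0.00237765,  0.21925314, -0.31490349]), 'wrist_torque': array([-0.0044305 , -0.0472853 , -0.02052867]), 'grasp_force': 0.0, 'finger_gap': 0.9973527370586998}
top {'fx': 461.4256567050506, 'fy': 461.4256567050506, 'cx': 273.4522597922449, 'cy': 212.76732091951783, 'k1': -0.009096311906897508, 'R': array([[ 0.02702991, -0.99958364, -0.0100964 ],
       [-0.99623328, -0.02610408, -0.08269115],
       [ 0.08239317,  0.01229351, -0.99652408]]), 't': array([0.04912342, 0.56806386, 0.86807506])}
scene {'fx': 388.93904468444265, 'fy': 388.93904468444265, 'cx': 277.3124639172074, 'cy': 208.24535064389363, 'k1': -0.031727489598531944, 'R': array([[-0.86684717, -0.49823086,  0.01849302],
       [-0.26924102,  0.43657625, -0.85843489],
       [ 0.41962514, -0.74911093, -0.51258907]]), 't': array([0.51116526, 0.18118559, 0.72957587])}
```

View pics/top0.png

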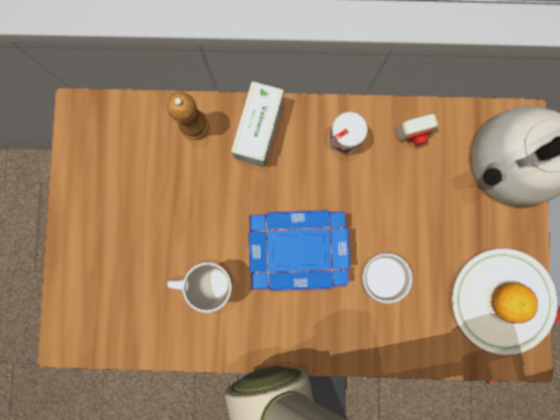

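View pics/scene0.png

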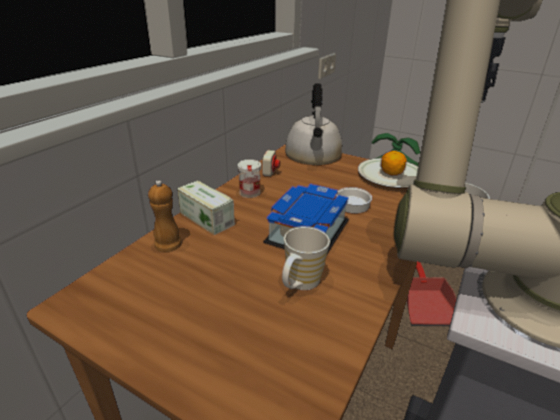

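The top view shows the blue lid centred near (299,250). The white ribs are at about (297,218) far, (300,283) near, (256,252) left and (342,249) right. The mug is at (207,287), the ramekin at (387,278) and the jar at (349,131).

```bash
cat > h.py <<'E'
from rig import manip
import cv2, numpy as np
def ray(n,uv,z):
    c=manip.camera_info(n) if isinstance(n,str) else n
    d=np.array([(uv[0]-c["cx"])/c["fx"],(uv[1]-c["cy"])/c["fy"]]);p=d.copy()
    for _ in range(10): p=d/(1+c["k1"]*(p@p))
    R=np.array(c["R"]);o=-R.T@c["t"];v=R.T@np.r_[p,1]
    return o+v*(z-o[2])/v[2]
E
python3 - <<'E'
from h import *
im=cv2.imread("pics/top0.png");hsv=cv2.cvtColor(im,cv2.COLOR_BGR2HSV)
b=cv2.inRange(hsv,(100,120,60),(130,255,255))
b[:190]=0;b[310:]=0
b=cv2.morphologyEx(b,cv2.MORPH_CLOSE,np.ones((9,9)))
c=max(cv2.findContours(b,0,1)[0],key=cv2.contourArea)
P=np.array([ray("top",p[0],.072)[:2] for p in c.astype(float)],np.float32)
print("lid",cv2.minAreaRect(P))
m=np.zeros_like(b);cv2.drawContours(m,[c],-1,255,-1)
m=cv2.erode(m,np.ones((3,3)))
w=cv2.inRange(hsv,(0,0,110),(179,190,255))&m
w=cv2.morphologyEx(w,cv2.MORPH_CLOSE,np.ones((5,5)))
n,_,st,ce=cv2.connectedComponentsWithStats(w)
for i in range(1,n):
    if st[i,4]>30: print(st[i],ce[i].round(1),ray("top",ce[i],.075).round(4))
for k,uv in dict(mug=(208,288),ram=(387,278),jar=(350,130)).items():
    print(k,ray("top",uv,dict(mug=.1,ram=.03,jar=.087)[k]).round(3))
E
```

```text
lid ((0.49649038910865784, 0.01567525416612625), (0.1391904205083847, 0.1799032986164093), 3.646071434020996)
[ 251  212   98   76 5656] [300.5 249.3] [0.4973 0.0129 0.075 ]
mug [0.425 0.174 0.1  ]
ram [ 0.448 -0.154  0.03 ]
jar [ 0.716 -0.072  0.087]
```

Run:
```python
from h import *
im=cv2.imread("pics/top0.png");hsv=cv2.cvtColor(im,cv2.COLOR_BGR2HSV)
Q=[]
for k,(u,v) in dict(near=(300,283),far=(297,218),left=(256,252),right=(342,249)).items():
    r=im[v-9:v+10,u-10:u+11,2].astype(float);r=np.where(r>90,r-60,0)  # red channel: ribs on blue
    m=cv2.moments(r);uv=(u-10+m["m10"]/m["m00"],v-9+m["m01"]/m["m00"])
    p=ray("top",uv,.075);Q.append(p);print(k,np.round(uv,1),(r>0).sum(),p.round(4))
Q=np.array(Q);print(Q.mean(0),"near-far",np.linalg.norm(Q[0]-Q[1]),"l-r",np.linalg.norm(Q[2]-Q[3]))
d=Q[1]-Q[0];e=Q[2]-Q[3];print("yaw deg",np.degrees([np.arctan2(d[1],d[0]),np.arctan2(-e[0],e[1])]))
r=cv2.resize(im[195:305,235:365],None,fx=5,fy=5,interpolation=2);cv2.imwrite("pics/c.png",r)
```

```text
near [300.2 286.1] 211 [0.4313 0.012  0.075 ]
far [296.9 214.4] 194 [0.5604 0.0208 0.075 ]
left [252.5 251.8] 219 [0.4906 0.0995 0.075 ]
right [344.2 248.4] 217 [ 0.501 -0.066  0.075]
[0.49582142 0.01659326 0.075     ] near-far 0.12935501238786776 l-r 0.16582655213179745
yaw deg [3.91377983 3.62235375]
```

View pics/c.png

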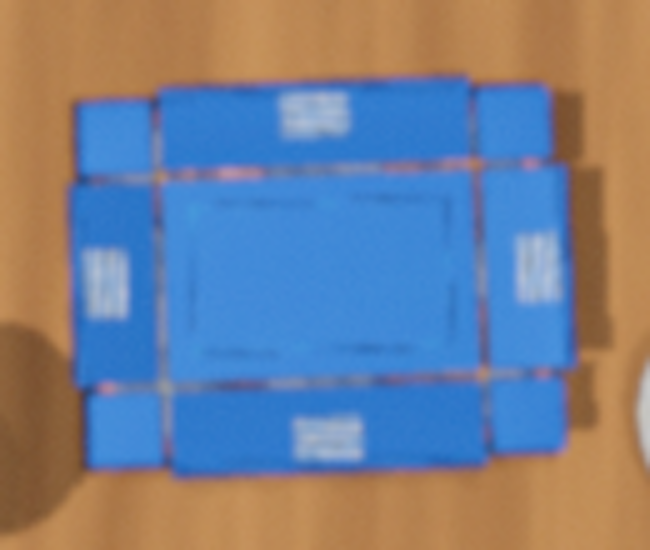

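The crop puts the ribs at full-image pixels near (300.6,282.6), far (298,218), left (256.4,251.6) and right (342.8,248.4). My patch moments had picked up wood at the edges, so I use these values and check their spacing.

```bash
cat >> h.py <<'E'
from scipy.spatial.transform import Rotation as Ro
C=np.array([.496,.0155]);yaw=np.radians(3.7)
def ribs():
    c,s=np.cos(yaw),np.sin(yaw);M=np.array([[c,-s],[s,c]])
    return {k:C+M@np.array(v) for k,v in dict(near=(-.059,0),far=(.059,0),left=(0,.079),right=(0,-.079)).items()}
def rel(xyz):
    s=manip.observe();R=Ro.from_rotvec(s["tcp_rot"])
    g=Ro.from_euler("z",yaw)*Ro.from_rotvec([np.pi,0,0])
    return (R.inv().apply(np.array(xyz)-s["ee_pos"])/.2).round(4),((R.inv()*g).as_rotvec()/np.pi).round(4)
E
python3 - <<'E'
from h import *
for k,uv in dict(near=(300.6,282.6),far=(298,218),left=(256.4,251.6),right=(342.8,248.4)).items():
    print(k,ray("top",uv,.075).round(4),ribs()[k].round(4))
print(rel([*ribs()["near"],.13]))
E
```

```text
near [0.4376 0.0114 0.075 ] [0.4371 0.0117]
far [0.5539 0.0187 0.075 ] [0.5549 0.0193]
left [0.491  0.0925 0.075 ] [0.4909 0.0943]
right [ 0.501  -0.0635  0.075 ] [ 0.5011 -0.0633]
(array([ 1.9833, -1.8286,  0.5067]), array([-0.0004,  0.    ,  0.1261]))
```

Request:
{"name": "carry_out", "arguments": {
  "targets": [
    [0.99,-0.91,0,0,0,0,1],
    [0.99,-0.91,0,0,0,0,1],
    [0.99,-0.91,0,0,0,0,1],
    [0.99,-0.91,0,0,0,0,1],
    [0.99,-0.91,0,0,0,0,1],
    [0.99,-0.91,0,0,0,0,1],
    [0.99,-0.91,0,0,0,0,1],
    [0.99,-0.91,0,0,0,0,1],
    [0.99,-0.91,0,0,0,0,1],
    [0.99,-0.91,0,0,0,0,1]
  ],
  "squeeze": 20
}}

```text
t: 1.1
ee_pos: [0.3407, -0.2426, 0.2311]
tcp_rot: [-3.059, -0.715, 0.0]
contact_force: [0.2, 1.0, -0.6]
finger_gap: -0.001
grasp_force: 0.0
```

Request:
{"name": "carry_out", "arguments": {
  "targets": [
    [0.99,-0.91,0.4,0,0,0.126,1],
    [0.99,-0.91,0.4,0,0,0.126,1],
    [0.99,-0.91,0.4,0,0,0.126,1],
    [0.99,-0.91,0.4,0,0,0.126,1],
    [0.99,-0.91,0.4,0,0,0.126,1],
    [0.99,-0.91,0.4,0,0,0.126,1],
    [0.99,-0.91,0.4,0,0,0.126,1],
    [0.99,-0.91,0.4,0,0,0.126,1],
    [0.99,-0.91,0.4,0,0,0.126,1],
    [0.99,-0.91,0.4,0,0,0.126,1]
  ]
}}

```text
t: 2.1
ee_pos: [0.4375, 0.0081, 0.1517]
tcp_rot: [3.14, 0.098, 0.001]
contact_force: [0.7, 0.2, 0.3]
finger_gap: 0.003
grasp_force: 0.0
```

Run:
```python
from h import *
s=manip.observe();print(s["ee_pos"],s["contact_force"],s["finger_gap"],s["t"])
for k,p in ribs().items(): print(k,rel([*p,.08]))
im=manip.grab_frame("scene");cv2.imwrite("pics/s1.png",cv2.resize(im[130:330,180:430],None,fx=3,fy=3,interpolation=2))
```

```text
[0.43748424 0.00805398 0.15168948] [0.69823429 0.17433304 0.26921542] 0.0029479275696645785 2.1
near (array([-0.0009, -0.0184,  0.3584]), array([ 0.0001, -0.0002, -0.0007]))
far (array([ 0.5891, -0.0196,  0.3588]), array([ 0.0001, -0.0002, -0.0007]))
left (array([ 0.2933, -0.414 ,  0.3585]), array([ 0.0001, -0.0002, -0.0007]))
right (array([0.2949, 0.376 , 0.3588]), array([ 0.0001, -0.0002, -0.0007]))
```

View pics/s1.png

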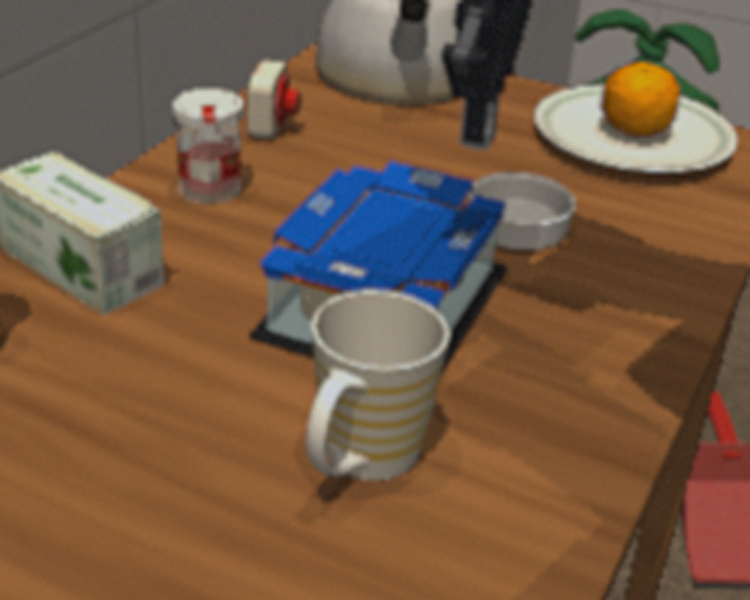

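The picture shows the shut fingertips hanging above the near section at about (480,140), with all four sections popped up. I'll press the near one now.

Request:
{"name": "carry_out", "arguments": {
  "targets": [
    [0,-0.018,0.2,0,0,0,1],
    [0,-0.018,0.32,0,0,0,1],
    [0,-0.018,0.35,0,0,0,1],
    [0,-0.018,0.365,0,0,0,1],
    [0,-0.018,0.38,0,0,0,1],
    [0,-0.018,0.39,0,0,0,1],
    [0,-0.018,0.4,0,0,0,1],
    [0,-0.018,0.405,0,0,0,1],
    [0,-0.018,0.405,0,0,0,1]
  ]
}}

```text
t: 3.05
ee_pos: [0.4374, 0.0131, 0.0704]
tcp_rot: [3.14, 0.102, 0.001]
contact_force: [-0.0, 0.7, -0.4]
finger_gap: 0.006
grasp_force: 0.0
```

Request:
{"name": "carry_out", "arguments": {
  "targets": [
    [0,0,0.006,0,0,0,1],
    [0,0,0.012,0,0,0,1],
    [0,0,0.012,0,0,0,1]
  ]
}}

```text
t: 3.35
ee_pos: [0.4375, 0.0131, 0.0696]
tcp_rot: [3.139, 0.103, 0.003]
contact_force: [-6.4, 1.0, 24.5]
finger_gap: 0.001
grasp_force: 11.9
```

Request:
{"name": "carry_out", "arguments": {
  "targets": [
    [0,0,-0.17,0,0,0,1],
    [0.15,-0.2,-0.17,0,0,0,1],
    [0.295,-0.388,-0.17,0,0,0,1],
    [0.295,-0.388,-0.17,0,0,0,1],
    [0.295,-0.388,-0.07,0,0,0,1],
    [0.295,-0.388,-0.04,0,0,0,1],
    [0.295,-0.388,-0.025,0,0,0,1],
    [0.295,-0.388,-0.015,0,0,0,1],
    [0.295,-0.388,-0.005,0,0,0,1],
    [0.295,-0.388,-0.005,0,0,0,1]
  ]
}}

```text
t: 4.35
ee_pos: [0.4911, 0.094, 0.0699]
tcp_rot: [3.139, 0.102, 0.001]
contact_force: [-2.6, -0.7, 7.7]
finger_gap: -0.004
grasp_force: 3.8
```

Request:
{"name": "carry_out", "arguments": {
  "targets": [
    [0,0,0.004,0,0,0,1],
    [0,0,0.004,0,0,0,1]
  ]
}}

```text
t: 4.55
ee_pos: [0.4911, 0.094, 0.0697]
tcp_rot: [3.139, 0.102, 0.002]
contact_force: [-4.8, -1.0, 16.1]
finger_gap: -0.0
grasp_force: 7.7
```

Left is firm at its shut height. The far section is at tool shift x +0.295, y +0.395.

Request:
{"name": "carry_out", "arguments": {
  "targets": [
    [0,0,-0.17,0,0,0,1],
    [0.15,0.2,-0.17,0,0,0,1],
    [0.295,0.395,-0.17,0,0,0,1],
    [0.295,0.395,-0.17,0,0,0,1],
    [0.295,0.395,-0.07,0,0,0,1],
    [0.295,0.395,-0.04,0,0,0,1],
    [0.295,0.395,-0.025,0,0,0,1],
    [0.295,0.395,-0.012,0,0,0,1],
    [0.295,0.395,0,0,0,0,1],
    [0.295,0.395,0,0,0,0,1]
  ]
}}

```text
t: 5.55
ee_pos: [0.5549, 0.0197, 0.0698]
tcp_rot: [3.14, 0.103, 0.001]
contact_force: [-4.7, 0.6, 13.4]
finger_gap: 0.003
grasp_force: 6.5
```

Request:
{"name": "carry_out", "arguments": {
  "targets": [
    [0,0,-0.17,0,0,0,1],
    [-0.15,0.2,-0.17,0,0,0,1],
    [-0.295,0.395,-0.17,0,0,0,1],
    [-0.295,0.395,-0.17,0,0,0,1],
    [-0.295,0.395,-0.07,0,0,0,1],
    [-0.295,0.395,-0.04,0,0,0,1],
    [-0.295,0.395,-0.025,0,0,0,1],
    [-0.295,0.395,-0.012,0,0,0,1],
    [-0.295,0.395,0,0,0,0,1],
    [-0.295,0.395,0,0,0,0,1]
  ]
}}

```text
t: 6.55
ee_pos: [0.5016, -0.0628, 0.0697]
tcp_rot: [3.14, 0.103, 0.002]
contact_force: [-4.3, 1.5, 15.3]
finger_gap: 0.004
grasp_force: 7.6
```

Request:
{"name": "carry_out", "arguments": {
  "targets": [
    [0,0,-0.2,0,0,0,1],
    [0,0,-0.5,0,0,0,1],
    [-0.3,0.3,-0.75,0,0,0,1],
    [-0.6,0.6,-0.75,0,0,0,1],
    [-0.8,0.9,-0.75,0,0,0,1],
    [-0.8,0.9,-0.75,0,0,0,1],
    [-0.8,0.9,-0.75,0,0,0,1],
    [-0.8,0.9,-0.75,0,0,0,1]
  ]
}}

```text
t: 7.35
ee_pos: [0.3512, -0.257, 0.2191]
tcp_rot: [3.138, 0.093, 0.001]
contact_force: [0.4, 0.3, 0.6]
finger_gap: 0.005
grasp_force: 0.0
```

Run:
```python
from h import *
a=manip.grab_frame("scene");b=manip.grab_frame("top")
a=cv2.resize(a[150:270,240:380],(700,600))[:,:400*7//4-0]
b=cv2.resize(b[195:305,235:365],(700,592))
cv2.imwrite("pics/s2.png",np.hstack([cv2.resize(a,(400,343)),cv2.resize(b,(400,343))]))
```

```text
(no output)
```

View pics/s2.png

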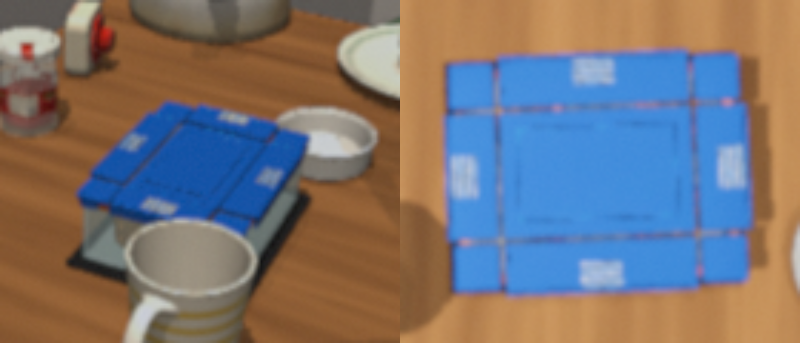

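Both views show all four sections flat, with no gaps and even shading. The hand is clear, and the mug, ramekin and jar look undisturbed.

```bash
python3 -c "
from rig import manip
print(manip.hand_in())"
```

```text
the job is handed in; nothing more can be done
None
```

All four lid sections are pressed shut and lie flat in the final pictures, the hand is clear of everything, and the job was handed in at about 7.5 s; no verdict came back.

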